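# Seat a tube in the corner stop

### The arm

A 6-joint arm with a two-finger parallel gripper is mounted at the origin on a cart in front of the work surface, level with it; the furniture and walls round the work are solid. World frame = base frame: x ahead of the robot, y to its left, z up, the work surface at z = 0. Lengths are in m, angles in rad, forces in N, time in s.
With the tool pointing down it reaches from about 0.325 to 0.85 m from the base axis. Payload 15.5 kg.
Tool frame: the origin (TCP) lies midway between the tips of the shut fingers; the grasp point (between the pads) lies 19 mm behind it; z points along the fingers, y is the line along which they close (so a half turn about z gives the same grasp; the last joint's range is limited). The gripper opens to 91 mm and grips with 3 to 60 N. Pads are 32 mm wide; open, the fingers measure 118 mm over their backs; the gripper's body (76 mm by 178 mm) begins 60 mm behind the grasp point.
Start: joints at [-0.096, 0.494, 1.345, -0, 1.302, -0.096], TCP at [0.625, 0, 0.214] pointing down, gripper open.
Joint ranges: [-2.91, 2.91], [-0.82, 2.16], [0.22, 2.67], [-1.22, 4.37], [0.12, 2.79], [-3.08, 3.08]. Speed limits (rad/s): [1.89, 1.89, 2.57, 3.01, 3.01, 3.01].

### API

Orientations are given as a rotation vector (axis times angle).
In Python, from workcell import bot gives the robot as it stands.
- The arm moves only by the tool move_arm, never from a script. Its argument "series" is a list of rows, each a list of 5 numbers: the shift along the tool's x, y, z in m, then the turn about the tool's z in rad, then the opening, from 0 (shut) to 1 (fully open). In form: [[x, y, z, twist, hand], ...]. A call has 1 to 8 rows; each row shifts and turns the commanded pose from where the row before left it, along the tool's axes as they then stand; what a row does not reach is not made up. A row lasts 1/12 s, in which the tool goes at most 41.7 mm and 7.16 degrees, less where a joint would pass 70% of its speed; a pose out of reach is approached as far as the arm can. A call is refused whole if a number of a shift passes 0.0417 or a number of a turn 0.125, either way. A call with a gripper value outside its range is refused whole. The fingers move at their own pace and stop on an object; the grip force is fixed at half the most. Time passes only in rows, so rows that do not move let the fingers close. It gives the time, the measured TCP pose, the force, the opening and the grip force at its end, in the units of the state.
- bot.sense(): the state, without advancing time (a new reading comes with each control period).
- bot.capture(name): name is "scene" or "side" or "wrist"; returns (picture, depth): 420x560x3 uint8, blue, green, red; 420x560 float32, m along the optical axis (not along the pixel's ray), 0 where there is no reading.
- bot.camera_params(name): a dict with "intrinsics" (3x3 intrinsics, pixels), "world_to_cam" (4x4, takes a point from world to camera coordinates); the wrist camera has in their place "mount" (4x4, takes a point from camera to tool coordinates, whose origin is the TCP and whose axes are the flange's). Camera axes: x right, y up, looking along -z (the intrinsics and any distortion apply to the point x, -y, -z); pixel columns grow to the right and rows downward; lengths in m; the calibration is good to about 2 mm. A picture is of the moment at which its call begins: read the wrist's pose just before it. camera_params takes no time and is no camera call.
- bot.finish_job(): hands the job in; it is judged then, once.
The state is a dict: "time_s": time; "joint_positions": joint angles; "joint_vel": joint speeds; "effort": joint torques, N m; "tool_pos": TCP position; "orientation": TCP orientation; "contact_force": force on the tool from outside, world axes, zero at the start; "moment": the same for the moment, N m; "grip_width": opening from 0.0 (shut) to 1.0 (fully open); "grasp_force": force on a finger pad.
Only numpy, scipy, OpenCV 4.12 (cv2) and the standard library are available. Lean on these libraries where they do the work, as an engineer would, in place of code of your own. Each camera call takes 0.05 s, during which the arm holds its last target. There are 200 camera calls.

### The job

Push the square steel tube along the plywood board until it sits fully home in the corner stop: its long side flat against the steel fence and its end against the yellow end stop. Only push it with the fingers: it must stay down on the board and never be lifted or tipped. Leave the other things on the bench where they are, and finish clear of the tube.

Things in the scene. Friction and masses are not known exactly. Their poses are not given: they have to be found in the camera images.
- tube: the workpiece: grey square steel tube (slides as a solid box), 30 x 160 x 30 mm (x, y, z), 0.2 to 0.35 kg, loose on the plywood board (12 mm thick, fixed, top at z = 0.012 m). Origin at the centre of its underside; y along its length, z up. Starts on the robot's side of the fence, up to 0.45 rad askew, and further from the end stop than home.
- corner_stop: L-shaped corner stop, fixed to the board, 25 mm high (screw heads 33). Origin on the board at the inner corner, z up. Steel fence: from the corner 150 mm along +y, 20 mm thick, its working face is x = 0 and faces -x (to the robot). Yellow end stop: from the corner 68 mm along -x, 20 mm thick, its working face is y = 0 and faces +y (robot's left). Two screwed feet reach 44 mm behind the face.
- home (a point): point on the board where the tube's origin lies when it is home, its length along the fence: x = -15 mm, y = +80 mm in the corner stop's frame. Not visible. Beware: to the robot's right of it a fixed bench grinder, 0.23 m tall, reaches out as far as y = 0.10 m (at x up to 0.56 m).
- measuring_tape: yellow and black tape measure, 43x86x66 mm, standing on its edge on the board's front left corner; a bystander
- bolt: M12 steel bolt standing on its head, 21 mm across, 57 mm tall, behind the fence; a bystander
- nut: M16 steel nut lying flat, 27 mm across, 13 mm high, behind the fence; a bystander
- angle_iron: brown offcut of L-section steel, 30x85x30 mm, behind the fence; a bystander

How it is judged:
By the outcome, as a careful person would: the job done as asked, in the order asked, and still so for the second after the job is handed in, with the robot touching nothing.
It also fails if it takes over 54 s, if anything falls off the work surface, if the arm or the gripper's body presses on something with over 40 N, if the wrist force passes 120 N, or if a joint passes its speed limit or range.

## Working session

There is one attempt and no reset: what is moved stays moved. The work goes in short steps, Python scripts to look and compute and a tool call to move; the robot and the scene stay as the last step left them, time stands still between calls to the robot, and variables do not carry over. Pictures are saved under pics/ and viewed, at most 10 in all, crops included, and the job is handed in when it is done.

Besides the shell and the picture viewer there is one more tool, called after "Request:" as name([rows], argument=value, ...), one row to a line, values as JSON. move_arm: Moves the arm, as the interface text tells. Its arguments: {"type":"object","properties":{"series":{"type":"array","items":{"type":"array","items":{"type":"number"}}}},"required":["series"]}

```bash
mkdir -p pics
python3 - <<'E'
from workcell import bot
import cv2,numpy as np
s=bot.sense();print(s)
for n in("scene","side","wrist"):
    p,d=bot.capture(n);cv2.imwrite(f"pics/{n}0.png",p);np.savez(f"{n}0.npz",p=p,d=d)
    print(n,bot.camera_params(n))
E
```

```text
{'time_s': 0.0, 'joint_positions': array([-9.55298585e-02,  4.94225340e-01,  1.34615828e+00, -2.36807554e-05,
        1.30245010e+00, -9.54842475e-02]), 'joint_vel': array([ 0.00183651,  0.00032438, -0.00215113, -0.00020812,  0.00080872,
       -0.00129825]), 'effort': array([-1.07322368e-03, -8.78814626e+01, -3.81857479e+01,  7.05250050e-02,
        5.33505273e-02, -1.50444166e-04]), 'tool_pos': array([6.24618574e-01, 1.29986528e-05, 2.13302838e-01]), 'orientation': array([-2.22081834e+00, -2.22073102e+00,  1.26802006e-03]), 'contact_force': array([ 0.69812516, -0.13262174, -0.04288672]), 'moment': array([ 0.0045729 , -0.01759127,  0.00996654]), 'grasp_force': 0.0, 'grip_width': 0.9989285719803723}
scene {'intrinsics': array([[500.19273534,   0.        , 282.26299146],
       [  0.        , 500.19273534, 204.68904521],
       [  0.        ,   0.        ,   1.        ]]), 'world_to_cam': array([[-0.68902486, -0.72440451, -0.02197382,  0.55772382],
       [ 0.4516704 , -0.45292748,  0.76866803, -0.22131625],
       [-0.56677914,  0.51970646,  0.63927037, -0.64816385],
       [ 0.     
[... 310 characters left out ...]
30181496, -0.53795433,  0.78709139, -0.11278551],
       [-0.37954716,  0.689545  ,  0.61682384, -0.77604771],
       [ 0.        ,  0.        ,  0.        ,  1.        ]])}
wrist {'intrinsics': array([[332.56557569,   0.        , 279.25764372],
       [  0.        , 332.56557569, 210.9193885 ],
       [  0.        ,   0.        ,   1.        ]]), 'mount': array([[ 4.40382258e-04,  9.61552685e-01,  2.74620176e-01,
         7.85657250e-02],
       [ 9.99999699e-01, -5.98824216e-04,  4.93113470e-04,
         2.39164971e-04],
       [ 6.38603792e-04,  2.74619876e-01, -9.61552659e-01,
        -1.70599393e-01],
       [ 0.00000000e+00,  0.00000000e+00,  0.00000000e+00,
         1.00000000e+00]])}
```

View pics/scene0.png

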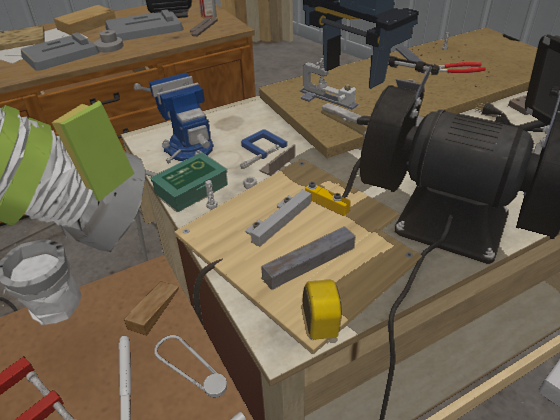

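View pics/wrist0.png

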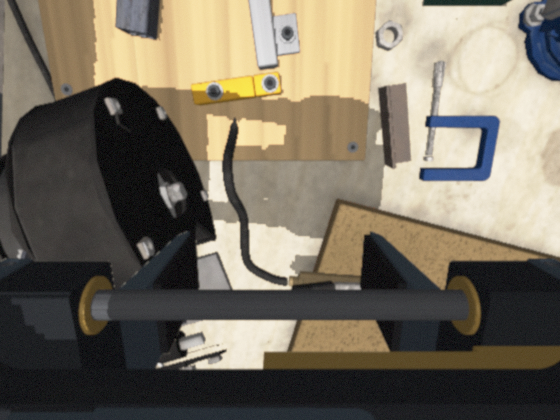

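The scene view shows the tube (262–355, 230–285), the fence (250–312, 192–242), the end stop (305–350, 185–212) and the tape (305–340, 280–335). In the wrist view, image right is +x and image up is +y. The grinder is at left and the end stop is at (237, 88).

```bash
cat > h.py <<'E'
import numpy as np,cv2
from scipy.spatial.transform import Rotation as R
from workcell import bot
def cloud(n,d,s=None):
    c=bot.camera_params(n);K=c["intrinsics"];v,u=np.mgrid[:420,:560]
    P=np.stack([(u-K[0,2])/K[0,0]*d,-(v-K[1,2])/K[1,1]*d,-d,np.ones_like(d)],-1)
    if n=="wrist":
        T=np.eye(4);T[:3,:3]=R.from_rotvec(s["orientation"]).as_matrix();T[:3,3]=s["tool_pos"];T=T@c["mount"]
    else: T=np.linalg.inv(c["world_to_cam"])
    return (P@T.T)[...,:3]
def comps(W,d,lo,hi,box,minpx=150):
    m=(d>0)&(W[...,2]>lo)&(W[...,2]<hi)
    for i,(a,b) in enumerate(box): m&=(W[...,i]>a)&(W[...,i]<b)
    n,l,st,c=cv2.connectedComponentsWithStats(m.astype(np.uint8),connectivity=4)
    for i in range(1,n):
        if st[i,4]<minpx: continue
        Q=W[l==i]; r=cv2.minAreaRect((Q[:,:2]*1000).astype(np.float32))
        print("px",c[i].round(),"n",st[i,4],"z",np.median(Q[:,2]).round(4),"ctr",np.round(r[0],1),"size",np.round(r[1],1),"ang",round(r[2],2),"corners",cv2.boxPoints(r).round().tolist())
E
python3 - <<'E'
from h import *
for n in("scene","side"):
    d=np.load(n+"0.npz")["d"];W=cloud(n,d)
    print(n);b=[(.35,.85),(0.05,.5)]
    comps(W,d,.009,.015,b,800);print();comps(W,d,.0335,.046,b)
E
```

```text
scene
px [299. 247.] n 17253 z 0.0112 ctr [551.3 206.9] size [336.5 313.7] ang 0.04 corners [[383.0, 364.0], [383.0, 50.0], [720.0, 50.0], [719.0, 364.0]]

px [188. 174.] n 1712 z 0.0369 ctr [807.3 246.3] size [123.7  85.2] ang 89.89 corners [[765.0, 185.0], [850.0, 184.0], [850.0, 308.0], [765.0, 308.0]]
px [328. 194.] n 384 z 0.0364 ctr [579.6 107.3] size [89.4 21.8] ang 8.65 corners [[534.0, 111.0], [537.0, 90.0], [625.0, 103.0], [622.0, 125.0]]
px [280. 213.] n 657 z 0.0359 ctr [601.7 197.3] size [ 22.1 144.9] ang 7.26 corners [[582.0, 268.0], [600.0, 124.0], [622.0, 127.0], [604.0, 271.0]]
px [308. 253.] n 1619 z 0.0409 ctr [498.6 234.8] size [161.1  31.7] ang 78.89 corners [[468.0, 159.0], [499.0, 153.0], [530.0, 311.0], [499.0, 317.0]]
px [320. 322.] n 218 z 0.0398 ctr [409.5 321.4] size [31.  72.3] ang 87.65 corners [[373.0, 307.0], [445.0, 304.0], [446.0, 335.0], [374.0, 338.0]]
side
px [284. 236.] n 10542 z 0.0122 ctr [553.6 207.4] size [314.8 336.4] ang 89.77 corners [[385.0, 51.0], [721.0, 49.0], [722.0, 364.0], [386.0, 365.0]]

px [183. 196.] n 1138 z 0.0383 ctr [808.3 246.9] size [ 83.4 124.1] ang 0.02 corners [[767.0, 309.0], [767.0, 185.0], [850.0, 185.0], [850.0, 309.0]]
px [280. 206.] n 657 z 0.0372 ctr [574.1 181.3] size [ 87.5 171.6] ang 6.02 corners [[522.0, 262.0], [540.0, 91.0], [627.0, 101.0], [609.0, 271.0]]
px [304. 238.] n 953 z 0.0419 ctr [501.4 235.3] size [161.5  31.2] ang 79.14 corners [[471.0, 159.0], [502.0, 153.0], [532.0, 312.0], [501.0, 318.0]]
px [331. 284.] n 184 z 0.04 ctr [413.2 321.5] size [30.8 72. ] ang 86.53 corners [[376.0, 308.0], [448.0, 304.0], [450.0, 335.0], [378.0, 339.0]]
```

View pics/side0.png

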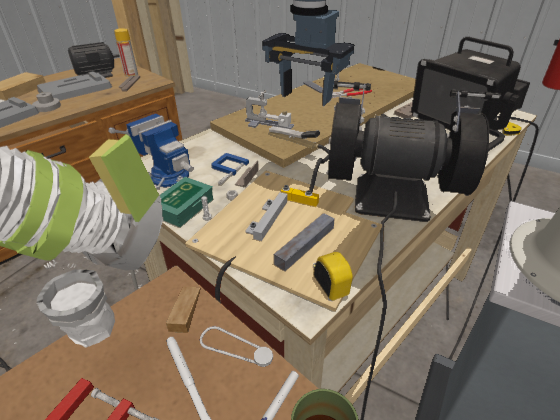

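The side view agrees with the scene view. The stop's corner is at about (0.603, 0.1215) with yaw about +0.136. The tube centre is at about (0.500, 0.235) with yaw about −0.19. Sizes and heights match what was given (161x31 mm, z 0.041).

I'll turn the tool so both open fingers push square to the fence.

Request:
move_arm([
  [0.038, 0, 0, 0, 0.7],
  [0.038, 0, 0, 0, 0.7],
  [0.038, 0, 0, 0, 0.7],
  [0.037, 0, 0, 0, 0.7],
  [0.037, 0, 0, 0, 0.7],
  [0.036, 0, 0, 0, 0.7],
  [0, -0.038, 0, 0, 0.7],
  [0, -0.038, 0, 0, 0.7],
])

```text
time_s: 0.82
tool_pos: [0.5487, 0.2259, 0.2127]
orientation: [-2.219, -2.224, 0.0]
contact_force: [-0.1, -0.8, 0.5]
grip_width: 0.702
grasp_force: 0.0
```

Request:
move_arm([
  [0, -0.038, 0, 0, 0.7],
  [0, -0.038, 0, 0, 0.7],
  [0, -0.038, 0, 0, 0.7],
  [0, 0, 0, 0.12, 0.7],
  [0, 0, 0, 0.12, 0.7],
  [0, 0, 0, 0.12, 0.7],
  [0, 0, 0, 0.12, 0.7],
  [0, 0, 0, 0.12, 0.7],
])

```text
time_s: 1.48
tool_pos: [0.4348, 0.224, 0.2139]
orientation: [-2.783, -1.458, 0.0]
contact_force: [0.1, 0.9, 0.7]
grip_width: 0.703
grasp_force: 0.0
```

Request:
move_arm([
  [0, 0, 0, 0.12, 0.7],
  [0, 0, 0, 0.12, 0.7],
  [0, 0, 0, 0.12, 0.7],
  [0, 0, 0, 0.12, 0.7],
  [0, 0, 0, 0.12, 0.7],
  [0, 0, 0, 0.12, 0.7],
  [0, 0, 0, 0.115, 0.7],
  [0, 0, 0, 0, 0.7],
])

```text
time_s: 2.15
tool_pos: [0.4349, 0.2239, 0.2138]
orientation: [3.135, 0.203, -0.001]
contact_force: [0.2, 0.1, -0.0]
grip_width: 0.699
grasp_force: 0.0
```

```bash
cat >> h.py <<'E'
C=np.array([.603,.1215]);Y=.136
def tcp():
    s=bot.sense();M=R.from_rotvec(s["orientation"]).as_matrix();p=s["tool_pos"];d=p[:2]-C;c,n=np.cos(Y),np.sin(Y)
    print("t",s["time_s"],"pos",p.round(4),"xdir",round(np.arctan2(M[1,0],M[0,0]),4),"zax",M[:,2].round(4),"stop-frame",(np.array([[c,n],[-n,c]])@d).round(4),"F",s["contact_force"].round(1),"w",s["grip_width"])
    return s
E
python3 - <<'E'
from h import *
s=tcp()
for n in("wrist",):
    p,d=bot.capture(n);cv2.imwrite(f"pics/{n}1.png",p);W=cloud(n,d,s)
    comps(W,d,.0335,.046,[(.35,.75),(.05,.4)])
E
```

```text
t 2.15 pos [0.4349 0.2239 0.2138] xdir 0.1296 zax [-3.e-04 -1.e-04 -1.e+00] stop-frame [-0.1527  0.1243] F [ 0.2  0.1 -0. ] w 0.6988266242518776
px [332.  20.] n 3656 z 0.0366 ctr [603.4 196.5] size [ 20.3 143.8] ang 7.51 corners [[584.0, 266.0], [603.0, 124.0], [623.0, 127.0], [604.0, 269.0]]
px [422.  57.] n 2065 z 0.0367 ctr [581.6 105.2] size [87.5 20.5] ang 7.78 corners [[537.0, 109.0], [540.0, 89.0], [626.0, 101.0], [623.0, 121.0]]
px [277. 126.] n 4885 z 0.0416 ctr [501.4 234. ] size [160.2  29.9] ang 79.34 corners [[472.0, 158.0], [501.0, 153.0], [531.0, 310.0], [502.0, 316.0]]
px [225. 179.] n 165 z 0.0393 ctr [439.  283.5] size [42.3  9.5] ang 56.63 corners [[423.0, 268.0], [431.0, 263.0], [455.0, 299.0], [447.0, 304.0]]
```

View pics/wrist1.png

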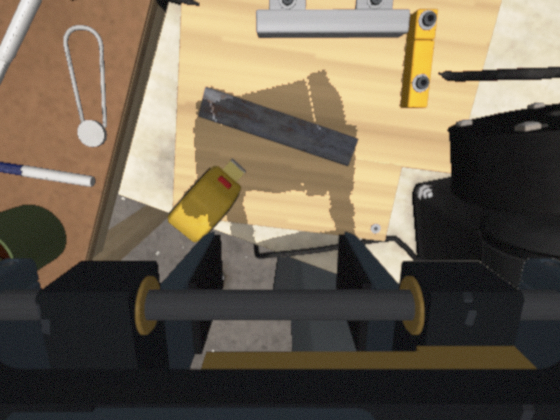

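The wrist view shows the tube at (205–355, 88–165), the fence at top (258–410, 12–38), the end stop at (420, 60) and the tape at (170–245, 160–240). The tape is nearer the upper finger than I assumed, so I'll measure its footprint.

Run:
```python
from h import *
s=tcp()
for n in("wrist","scene","side"):
    p,d=bot.capture(n);W=cloud(n,d,s)
    h=cv2.cvtColor(p,cv2.COLOR_BGR2HSV)
    m=(d>0)&(W[...,2]>.016)&(W[...,2]<.09)&(W[...,0]>.34)&(W[...,0]<.465)&(W[...,1]>.22)&(W[...,1]<.4)
    Q=W[m];print(n,len(Q))
    if len(Q):
        r=cv2.minAreaRect((Q[:,:2]*1000).astype(np.float32));print(r,cv2.boxPoints(r).round().tolist(),Q.max(0),Q.min(0))
        for k in (Q[:,1].argmin(),Q[:,0].argmax()):print(Q[k])
```

```text
t 2.2 pos [0.4349 0.2239 0.2138] xdir 0.1375 zax [-2.e-04 -1.e-04 -1.e+00] stop-frame [-0.1526  0.1243] F [0.2 0.2 0.6] w 0.700133371250002
wrist 3432
((420.0745849609375, 296.44769287109375), (43.7360954284668, 85.94043731689453), 55.376983642578125) [[372.0, 303.0], [443.0, 254.0], [468.0, 290.0], [397.0, 339.0]] [0.4610266  0.3346647  0.08005255] [0.37595394 0.26421052 0.01619941]
[0.44938624 0.26421052 0.01619941]
[0.4610266  0.28046633 0.02012276]
scene 1955
((407.2683410644531, 305.7037658691406), (44.942535400390625, 63.409854888916016), 54.850250244140625) [[368.0, 306.0], [420.0, 269.0], [446.0, 306.0], [394.0, 342.0]] [0.44458707 0.33763243 0.07978761] [0.37252499 0.27529507 0.01602637]
[0.41533761 0.27529507 0.06977413]
[0.44458707 0.30486178 0.04431903]
side 1398
((421.1950988769531, 298.7185974121094), (42.63638687133789, 88.27630615234375), 54.23394012451172) [[373.0, 307.0], [445.0, 256.0], [469.0, 290.0], [398.0, 342.0]] [0.46100378 0.33793514 0.08095805] [0.37528686 0.27584346 0.01603179]
[0.45911449 0.27584346 0.02434397]
[0.46100378 0.28036397 0.02207925]
```

The tape reaches to (0.443, 0.255), so I'll use a narrow opening, shift 10 mm away from it, then descend.

Request:
move_arm([
  [0, 0.01, 0, 0, 0.2],
  [0, 0, 0.03, 0, 0.2],
  [0, 0, 0.03, 0, 0.2],
  [0, 0, 0.03, 0, 0.2],
  [0, 0, 0, 0, 0.2],
  [0, 0, 0, 0, 0.2],
  [0, 0, 0, 0, 0.2],
])

```text
time_s: 2.93
tool_pos: [0.437, 0.2141, 0.1252]
orientation: [-3.134, -0.214, -0.001]
contact_force: [-0.4, -0.1, -0.3]
grip_width: 0.221
grasp_force: 0.0
```

Request:
move_arm([
  [0, 0, 0.025, 0, 0.2],
  [0, 0, 0.025, 0, 0.2],
  [0, 0, 0.025, 0, 0.2],
  [0, 0, 0.017, 0, 0.2],
  [0, 0, 0.009, 0, 0.2],
  [0, 0, 0, 0, 0.2],
])

```text
time_s: 3.43
tool_pos: [0.4367, 0.2141, 0.0228]
orientation: [3.134, 0.214, -0.0]
contact_force: [-0.2, -0.1, 0.2]
grip_width: 0.202
grasp_force: 0.0
```

```bash
sed -i 's/C=np.array.*/C=np.array([.6035,.120]);Y=.135/' h.py
python3 - <<'E'
from h import *
tcp()
E
```

```text
t 3.4333 pos [0.4367 0.2141 0.0228] xdir 0.1361 zax [-2.e-04 -1.e-04 -1.e+00] stop-frame [-0.1527  0.1157] F [-0.2 -0.1  0.2] w 0.20231086202403414
```

Request:
move_arm([
  [0.008, 0, 0, 0, 0.2],
  [0.008, 0, 0, 0, 0.2],
  [0.006, 0, 0, 0, 0.2],
  [0.006, 0, 0, 0, 0.2],
  [0.006, 0, 0, 0, 0.2],
  [0.006, 0, 0, 0, 0.2],
  [0.006, 0, 0, 0, 0.2],
  [0.006, 0, 0, 0, 0.2],
])

```text
time_s: 4.1
tool_pos: [0.4884, 0.2212, 0.0229]
orientation: [3.134, 0.213, -0.0]
contact_force: [-2.5, -0.8, 1.8]
grip_width: 0.196
grasp_force: 1.2
```

```bash
cat > look.py <<'E'
from h import *
import sys
s=tcp()
for n in sys.argv[2:]:
    p,d=bot.capture(n);cv2.imwrite(f"pics/{n}{sys.argv[1]}.png",p);W=cloud(n,d,s)
    c,q=np.cos(Y),np.sin(Y);D=W[...,:2]-C
    W=np.stack([D@[c,q],D@[-q,c],W[...,2]],-1)   # stop frame
    print(n);comps(W,d,.0395 if n!="scene" else .0385,.046,[(-.17,.03),(-.03,.24)],100)
E
python3 look.py 2 scene side
```

```text
t 4.1 pos [0.4884 0.2212 0.0229] xdir 0.1358 zax [-2.e-04 -1.e-04 -1.e+00] stop-frame [-0.1004  0.1158] F [-2.5 -0.8  1.8] w 0.1963055735116366
scene
px [274. 262.] n 555 z 0.041 ctr [-58.9 180.7] size [59.7 30.5] ang 82.82 corners [[-78.0, 153.0], [-48.0, 149.0], [-40.0, 208.0], [-70.0, 212.0]]
side
px [283. 247.] n 430 z 0.0421 ctr [-57.  171.8] size [78.3 29.9] ang 82.68 corners [[-77.0, 135.0], [-47.0, 131.0], [-37.0, 209.0], [-67.0, 213.0]]
```

Request:
move_arm([
  [0.006, 0, 0, 0, 0.2],
  [0.006, 0, 0, 0, 0.2],
  [0.006, 0, 0, 0, 0.2],
  [0.006, 0, 0, 0, 0.2],
  [0.006, 0, 0, 0, 0.2],
  [0.006, 0, 0, 0, 0.2],
  [0.006, 0, 0, 0, 0.2],
  [0.006, 0, 0, 0, 0.2],
])

```text
time_s: 4.87
tool_pos: [0.536, 0.2277, 0.0229]
orientation: [-3.134, -0.213, 0.0]
contact_force: [-1.0, -0.6, -0.1]
grip_width: 0.201
grasp_force: 1.0
```

```bash
python3 look.py 3 scene side
```

```text
t 4.8667 pos [0.536  0.2277 0.0229] xdir 0.1357 zax [-1.e-04  0.e+00 -1.e+00] stop-frame [-0.0524  0.1158] F [-1.  -0.6 -0.1] w 0.20138632885789112
scene
px [255. 252.] n 528 z 0.041 ctr [-21.2 182.7] size [30.6 61.3] ang 0.31 corners [[-37.0, 213.0], [-36.0, 152.0], [-6.0, 152.0], [-6.0, 213.0]]
side
px [264. 242.] n 435 z 0.0421 ctr [-21.1 173.8] size [78.5 37.5] ang 86.54 corners [[-42.0, 136.0], [-5.0, 134.0], [-0.0, 212.0], [-37.0, 214.0]]
```

Run:
```python
from h import *
for n in("scene","side"):
    d=np.load(n+"0.npz")["d"];W=cloud(n,d)
    m=(d>0)&(W[...,2]>.05)&(W[...,0]>.46)&(W[...,0]<.76)&(W[...,1]>.2)&(W[...,1]<.65)
    print(n,m.sum(),W[m].min(0) if m.any() else"",W[m].max(0) if m.any() else "")
```

```text
scene 13208 [0.67489197 0.24401965 0.05000851] [0.75999457 0.60931661 0.28609838]
side 10416 [0.67635483 0.24523318 0.05014025] [0.75998449 0.60979641 0.28718941]
```

Request:
move_arm([
  [-0.02, 0, 0, 0, 0.2],
  [0, 0, -0.04, 0, 0],
  [0, 0, -0.04, 0, 0],
  [0, -0.035, 0, 0, 0],
  [0, -0.035, 0, 0, 0],
  [0, -0.035, 0, 0, 0],
  [0.026, -0.027, 0, 0, 0],
  [0.026, 0, 0, 0, 0],
])

```text
time_s: 5.63
tool_pos: [0.5482, 0.3678, 0.1035]
orientation: [-3.132, -0.219, -0.001]
contact_force: [0.5, 0.2, -0.2]
grip_width: 0.006
grasp_force: 0.0
```

```bash
python3 look.py 4 wrist scene
```

```text
t 5.6333 pos [0.5482 0.3678 0.1035] xdir 0.1398 zax [ 8.0e-04  1.7e-03 -1.0e+00] stop-frame [-0.0214  0.253 ] F [ 0.5  0.2 -0.2] w 0.0059603153975251785
wrist
px [446. 221.] n 8321 z 0.0416 ctr [-17.5 131.6] size [ 30.  160.3] ang 0.29 corners [[-33.0, 212.0], [-32.0, 51.0], [-2.0, 51.0], [-3.0, 212.0]]
scene
px [272. 236.] n 1261 z 0.0411 ctr [-20.  132.8] size [ 31.8 161.2] ang 0.12 corners [[-36.0, 213.0], [-36.0, 52.0], [-4.0, 52.0], [-4.0, 213.0]]
```

Request:
move_arm([
  [0, 0, 0.03, 0, 0],
  [0, 0, 0.03, 0, 0],
  [0, 0, 0.015, 0, 0],
  [0, 0, 0.006, 0, 0],
  [0, 0, 0, 0, 0],
  [0, 0, 0, 0, 0],
])

```text
time_s: 6.23
tool_pos: [0.5496, 0.3628, 0.0226]
orientation: [-3.134, -0.213, -0.001]
contact_force: [-0.2, 0.5, -0.3]
grip_width: 0.005
grasp_force: 0.0
```

Request:
move_arm([
  [0, 0.008, 0, 0, 0],
  [0, 0.008, 0, 0, 0],
  [0, 0.006, 0, 0, 0],
  [0, 0.006, 0, 0, 0],
  [0, 0.006, 0, 0, 0],
  [0, 0.006, 0, 0, 0],
  [0, 0.006, 0, 0, 0],
  [0, 0.006, 0, 0, 0],
])

```text
time_s: 6.9
tool_pos: [0.5566, 0.3108, 0.0221]
orientation: [-3.134, -0.213, -0.001]
contact_force: [-0.6, 4.3, 3.6]
grip_width: 0.006
grasp_force: 2.2
```

```bash
python3 look.py 5 scene wrist
```

```text
t 6.9 pos [0.5566 0.3108 0.0221] xdir 0.1358 zax [ 4.e-04  3.e-04 -1.e+00] stop-frame [-0.0208  0.1954] F [-0.6  4.3  3.6] w 0.005692527759506137
scene
px [288. 224.] n 886 z 0.0411 ctr [-20.3 103.5] size [ 30.4 153.9] ang 0.1 corners [[-36.0, 180.0], [-35.0, 26.0], [-5.0, 27.0], [-5.0, 180.0]]
wrist
px [438. 262.] n 8313 z 0.0418 ctr [-14.7 126.5] size [137.6  24.8] ang 89.73 corners [[-27.0, 58.0], [-3.0, 58.0], [-2.0, 195.0], [-27.0, 195.0]]
```

Request:
move_arm([
  [0, 0.005, 0, 0, 0],
  [0, 0.005, 0, 0, 0],
  [0, 0.005, 0, 0, 0],
  [0, 0.003, 0, 0, 0],
  [0, 0.002, 0, 0, 0],
])

```text
time_s: 7.42
tool_pos: [0.559, 0.2908, 0.0218]
orientation: [3.134, 0.213, -0.001]
contact_force: [-0.6, 2.5, -0.1]
grip_width: 0.006
grasp_force: 0.7
```

```bash
python3 look.py 6 scene side
```

```text
t 7.4167 pos [0.559  0.2908 0.0218] xdir 0.1355 zax [-4.e-04 -2.e-04 -1.e+00] stop-frame [-0.0212  0.1753] F [-0.6  2.5 -0.1] w 0.005776646341343929
scene
px [296. 217.] n 822 z 0.0411 ctr [-21.2  82.9] size [ 31.3 155.6] ang 1.07 corners [[-38.0, 160.0], [-35.0, 5.0], [-4.0, 5.0], [-7.0, 161.0]]
side
```

Request:
move_arm([
  [0, 0.001, 0, 0, 0],
  [0, 0.001, 0, 0, 0],
  [0, 0.001, 0, 0, 0],
])

```text
time_s: 7.77
tool_pos: [0.5594, 0.2886, 0.0219]
orientation: [-3.134, -0.213, 0.0]
contact_force: [-0.3, 0.7, 0.4]
grip_width: 0.003
grasp_force: 0.7
```

Request:
move_arm([
  [0, 0.001, 0, 0, 0],
  [0, 0.001, 0, 0, 0],
])

```text
time_s: 7.93
tool_pos: [0.5597, 0.2865, 0.0219]
orientation: [-3.134, -0.213, -0.0]
contact_force: [0.3, 1.7, -1.0]
grip_width: 0.006
grasp_force: 0.7
```

```bash
python3 look.py 7 scene
```

```text
t 7.9333 pos [0.5597 0.2865 0.0219] xdir 0.136 zax [ 0.  0. -1.] stop-frame [-0.021   0.1709] F [ 0.3  1.7 -1. ] w 0.005601434950338975
scene
px [298. 216.] n 827 z 0.0411 ctr [-20.4  77.9] size [153.7  31.2] ang 89.99 corners [[-36.0, 1.0], [-5.0, 1.0], [-5.0, 155.0], [-36.0, 155.0]]
```

Request:
move_arm([
  [0, 0.001, 0, 0, 0],
  [0, 0.001, 0, 0, 0],
])

```text
time_s: 8.15
tool_pos: [0.5599, 0.2844, 0.0219]
orientation: [3.134, 0.213, -0.0]
contact_force: [-0.2, 1.2, -0.8]
grip_width: 0.006
grasp_force: 0.7
```

Request:
move_arm([
  [0, 0.001, 0, 0, 0],
])

```text
time_s: 8.23
tool_pos: [0.5601, 0.2834, 0.0219]
orientation: [3.134, 0.213, -0.0]
contact_force: [-0.6, 2.4, -0.9]
grip_width: 0.008
grasp_force: 1.4
```

Request:
move_arm([
  [0, 0.001, 0, 0, 0],
])

```text
time_s: 8.32
tool_pos: [0.5605, 0.2832, 0.0221]
orientation: [-3.133, -0.213, -0.001]
contact_force: [-0.7, 16.2, -0.7]
grip_width: 0.004
grasp_force: 7.6
```

Request:
move_arm([
  [0, -0.015, 0, 0, 0],
  [0, 0, -0.04, 0, 0],
  [0, 0, -0.04, 0, 0],
  [-0.03, 0, 0, 0, 0.2],
  [-0.027, 0.0175, 0, 0, 0.2],
  [0, 0.03, 0, 0, 0.2],
  [0, 0.03, 0, 0, 0.2],
  [0, 0, 0, 0, 0.2],
])

```text
time_s: 8.98
tool_pos: [0.5122, 0.2097, 0.1022]
orientation: [3.133, 0.211, -0.0]
contact_force: [-0.2, -0.4, 0.7]
grip_width: 0.198
grasp_force: 0.0
```

```bash
python3 look.py 8 scene wrist
```

```text
t 8.9833 pos [0.5122 0.2097 0.1022] xdir 0.1345 zax [-1.0e-04 -1.3e-03 -1.0e+00] stop-frame [-0.0784  0.1012] F [-0.2 -0.4  0.7] w 0.19797699197280477
scene
px [283. 227.] n 748 z 0.0411 ctr [-19.9 105.8] size [108.   31.5] ang 89.98 corners [[-36.0, 52.0], [-4.0, 52.0], [-4.0, 160.0], [-36.0, 160.0]]
wrist
px [455.  99.] n 316 z 0.044 ctr [ 10.2 -13.6] size [11.5 11.9] ang 18.93 corners [[3.0, -10.0], [7.0, -21.0], [18.0, -17.0], [14.0, -6.0]]
px [317. 142.] n 10196 z 0.0417 ctr [-18.3  76.2] size [160.4  29.2] ang 90.0 corners [[-33.0, -4.0], [-4.0, -4.0], [-4.0, 156.0], [-33.0, 156.0]]
px [443. 181.] n 265 z 0.0441 ctr [-44.7 -13.5] size [11.7 11.5] ang 41.35 corners [[-53.0, -13.0], [-45.0, -22.0], [-36.0, -14.0], [-44.0, -5.0]]
```

Request:
move_arm([
  [0, 0, 0.03, 0, 0.2],
  [0, 0, 0.03, 0, 0.2],
  [0, 0, 0.014, 0, 0.2],
  [0, 0, 0.006, 0, 0.2],
  [0, 0, 0, 0, 0.2],
  [0.008, 0, 0, 0, 0.2],
  [0.008, 0, 0, 0, 0.2],
  [0.006, 0, 0, 0, 0.2],
])

```text
time_s: 9.75
tool_pos: [0.5363, 0.2165, 0.0232]
orientation: [-3.134, -0.213, -0.004]
contact_force: [0.7, -0.1, -0.1]
grip_width: 0.197
grasp_force: 0.0
```

Request:
move_arm([
  [0.003, 0, 0, 0, 0.2],
  [0.002, 0, 0, 0, 0.2],
  [0.001, 0, 0, 0, 0.2],
])

```text
time_s: 10.0
tool_pos: [0.5399, 0.2166, 0.0221]
orientation: [-3.134, -0.213, 0.001]
contact_force: [-4.0, -0.3, 2.2]
grip_width: 0.202
grasp_force: 1.8
```

```bash
python3 look.py 9 scene
```

```text
t 10.0 pos [0.5399 0.2166 0.0221] xdir 0.1356 zax [-5.e-04 -0.e+00 -1.e+00] stop-frame [-0.0501  0.1043] F [-4.  -0.3  2.2] w 0.20240788495054376
scene
px [267. 239.] n 163 z 0.041 ctr [-18.5 149.5] size [21.1 30.3] ang 87.6 corners [[-34.0, 140.0], [-4.0, 138.0], [-3.0, 159.0], [-33.0, 161.0]]
```

Request:
move_arm([
  [0.001, 0, 0, 0, 0.2],
  [0.001, 0, 0, 0, 0.2],
])

```text
time_s: 10.22
tool_pos: [0.5415, 0.2169, 0.0219]
orientation: [-3.134, -0.213, 0.001]
contact_force: [-5.8, 1.3, 1.4]
grip_width: 0.201
grasp_force: 3.1
```

Request:
move_arm([
  [0.001, 0, 0, 0, 0.2],
])

```text
time_s: 10.3
tool_pos: [0.5423, 0.2168, 0.0218]
orientation: [3.134, 0.213, -0.002]
contact_force: [-6.4, -2.4, 4.5]
grip_width: 0.206
grasp_force: 3.1
```

Request:
move_arm([
  [0.001, 0, 0, 0, 0.2],
])

```text
time_s: 10.38
tool_pos: [0.5427, 0.2167, 0.0218]
orientation: [3.134, 0.213, -0.004]
contact_force: [-12.1, -1.8, 8.6]
grip_width: 0.198
grasp_force: 6.0
```

Request:
move_arm([
  [0.0005, 0, 0, 0, 0.2],
  [0, 0, 0, 0, 0.2],
])

```text
time_s: 10.55
tool_pos: [0.5426, 0.2167, 0.0217]
orientation: [3.134, 0.213, -0.005]
contact_force: [-10.0, -2.7, 8.5]
grip_width: 0.2
grasp_force: 5.6
```

```bash
python3 look.py 10 scene side
```

```text
t 10.55 pos [0.5426 0.2167 0.0217] xdir 0.1357 zax [-0.0034 -0.001  -1.    ] stop-frame [-0.0473  0.1041] F [-10.   -2.7   8.5] w 0.19978895211588052
scene
px [266. 239.] n 161 z 0.0411 ctr [-16.6 149.8] size [20.1 30.1] ang 89.15 corners [[-32.0, 140.0], [-2.0, 140.0], [-1.0, 160.0], [-32.0, 160.0]]
side
px [270. 231.] n 179 z 0.0421 ctr [-15.  140.7] size [36.8 30.7] ang 88.74 corners [[-31.0, 123.0], [-0.0, 122.0], [1.0, 159.0], [-30.0, 159.0]]
```

The fence contact is firm: the tube stopped at 10–12 N. I'll back off and look from above.

Request:
move_arm([
  [-0.005, 0, 0, 0, 0.2],
  [-0.02, 0, 0, 0, 0.2],
  [0, 0, -0.04, 0, 0],
  [0, 0, -0.04, 0, 0],
  [0, -0.03, -0.03, 0, 0],
  [0, -0.03, -0.03, 0, 0],
  [0, -0.025, 0, 0, 0],
  [0, 0, 0, 0, 0],
])

```text
time_s: 11.32
tool_pos: [0.5091, 0.3013, 0.1632]
orientation: [-3.131, -0.217, -0.008]
contact_force: [-0.7, 0.7, -0.2]
grip_width: 0.004
grasp_force: 0.0
```

```bash
python3 look.py 11 scene wrist
python3 - <<'E'
import cv2
p=cv2.imread("pics/wrist11.png");cv2.imwrite("pics/c11.png",cv2.resize(p[40:260,260:540],None,fx=2.7,fy=2.7,interpolation=cv2.INTER_CUBIC))
E
```

```text
t 11.3167 pos [0.5091 0.3013 0.1632] xdir 0.1381 zax [ 0.005   0.0033 -1.    ] stop-frame [-0.0691  0.1924] F [-0.7  0.7 -0.2] w 0.00397968389355803
scene
px [291. 218.] n 1118 z 0.0411 ctr [-16.5  77.8] size [163.9  31.2] ang 89.78 corners [[-32.0, -4.0], [-1.0, -4.0], [-1.0, 160.0], [-32.0, 160.0]]
wrist
px [520. 114.] n 228 z 0.0446 ctr [11.2 -8.6] size [12.2 14.1] ang 0.2 corners [[5.0, -2.0], [5.0, -16.0], [17.0, -16.0], [17.0, -2.0]]
px [411. 143.] n 6505 z 0.0429 ctr [-13.1  80.3] size [160.3  30. ] ang 89.87 corners [[-28.0, 0.0], [2.0, 0.0], [2.0, 160.0], [-28.0, 160.0]]
px [508. 178.] n 186 z 0.0447 ctr [-43.   -9.7] size [12.4 14.2] ang 17.97 corners [[-51.0, -5.0], [-47.0, -18.0], [-35.0, -15.0], [-39.0, -1.0]]
```

View pics/c11.png

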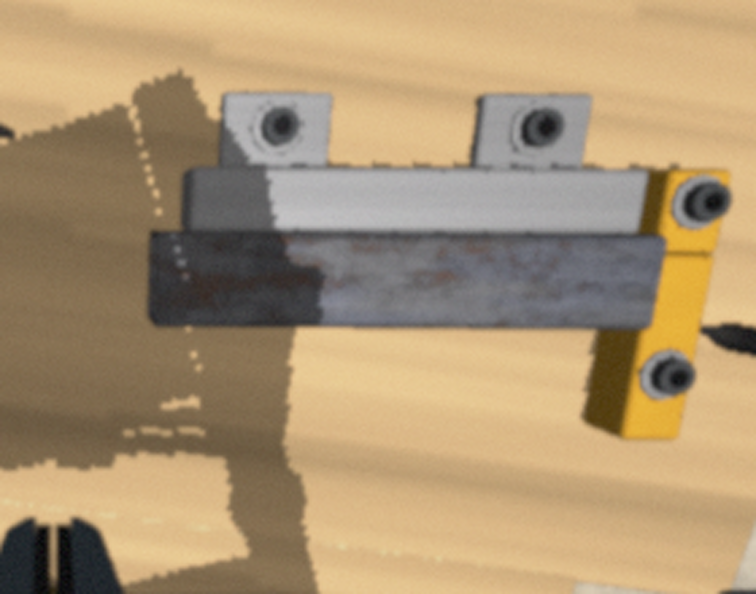

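The crop shows the tube flat along the fence (seam at row 232) and its right end at the yellow stop (column 660). I'll give the end one more light push to make sure it's seated.

Request:
move_arm([
  [0.026, -0.004, 0, 0, 0],
  [0.026, -0.004, 0, 0, 0],
  [0, 0, 0.04, 0, 0],
  [0, 0, 0.04, 0, 0],
  [0, 0, 0.035, 0, 0],
  [0, 0, 0.018, 0, 0],
  [0, 0, 0.008, 0, 0],
  [0, 0, 0, 0, 0],
])

```text
time_s: 12.08
tool_pos: [0.5578, 0.3105, 0.0177]
orientation: [3.133, 0.212, -0.005]
contact_force: [-0.0, -0.9, -0.3]
grip_width: 0.008
grasp_force: 0.0
```

Request:
move_arm([
  [0, 0.008, 0, 0, 0],
  [0, 0.008, 0, 0, 0],
  [0, 0.006, 0, 0, 0],
  [0, 0.003, 0, 0, 0],
  [0, 0, 0, 0, 0],
])

```text
time_s: 12.5
tool_pos: [0.5627, 0.2863, 0.0208]
orientation: [-3.134, -0.211, -0.002]
contact_force: [-0.3, 0.6, -0.4]
grip_width: 0.006
grasp_force: 0.0
```

```bash
python3 look.py 12
```

```text
t 12.5 pos [0.5627 0.2863 0.0208] xdir 0.1347 zax [ 1.2e-03  4.0e-04 -1.0e+00] stop-frame [-0.018   0.1703] F [-0.3  0.6 -0.4] w 0.005958715367622405
```

Request:
move_arm([
  [0, 0.001, 0, 0, 0],
  [0, 0.001, 0, 0, 0],
])

```text
time_s: 12.67
tool_pos: [0.5625, 0.2854, 0.0202]
orientation: [-3.134, -0.213, -0.001]
contact_force: [-0.4, -1.0, 0.5]
grip_width: 0.007
grasp_force: 0.0
```

Request:
move_arm([
  [0, 0.001, 0, 0, 0],
])

```text
time_s: 12.75
tool_pos: [0.5625, 0.2844, 0.02]
orientation: [-3.134, -0.213, -0.0]
contact_force: [-0.2, 1.3, 0.4]
grip_width: 0.004
grasp_force: 0.0
```

Request:
move_arm([
  [0, 0.0005, 0, 0, 0],
])

```text
time_s: 12.83
tool_pos: [0.5626, 0.2839, 0.0199]
orientation: [-3.134, -0.213, -0.0]
contact_force: [-1.1, 3.1, 1.1]
grip_width: 0.005
grasp_force: 1.5
```

Request:
move_arm([
  [0, 0.001, 0, 0, 0],
])

```text
time_s: 12.92
tool_pos: [0.5626, 0.2837, 0.0199]
orientation: [-3.133, -0.213, -0.0]
contact_force: [-3.4, 15.9, 0.5]
grip_width: 0.003
grasp_force: 7.8
```

Request:
move_arm([
  [0, 0.0005, 0, 0, 0],
  [0, 0, 0, 0, 0],
])

```text
time_s: 13.08
tool_pos: [0.5627, 0.2837, 0.02]
orientation: [-3.132, -0.213, -0.001]
contact_force: [-3.1, 12.3, 0.1]
grip_width: 0.006
grasp_force: 6.3
```

The tube is seated against the end stop. I'll back away, lift and check.

Request:
move_arm([
  [0, -0.004, 0, 0, 0],
  [0, -0.02, 0, 0, 0],
  [0, -0.02, 0, 0, 0],
  [0, 0, -0.04, 0, 0],
  [0, 0, -0.04, 0, 0],
  [0, 0, -0.04, 0, 0],
  [0, 0, 0, 0, 0],
  [0, 0, 0, 0, 0],
])

```text
time_s: 13.75
tool_pos: [0.5581, 0.3266, 0.1425]
orientation: [-3.133, -0.214, -0.007]
contact_force: [-0.4, 0.1, -0.8]
grip_width: 0.005
grasp_force: 0.0
```

```bash
python3 look.py 13 scene wrist
```

```text
t 13.75 pos [0.5581 0.3266 0.1425] xdir 0.1361 zax [ 0.0044  0.0019 -1.    ] stop-frame [-0.0172  0.2109] F [-0.4  0.1 -0.8] w 0.005279486774051292
scene
px [291. 218.] n 1120 z 0.0411 ctr [-16.9  78.6] size [161.7  32.6] ang 88.69 corners [[-35.0, -2.0], [-2.0, -3.0], [1.0, 159.0], [-31.0, 160.0]]
wrist
px [547. 178.] n 215 z 0.0422 ctr [12.6 -8.5] size [12.9 15.9] ang 80.35 corners [[4.0, -14.0], [19.0, -16.0], [22.0, -4.0], [6.0, -1.0]]
px [438. 206.] n 6495 z 0.0434 ctr [-12.1  77.2] size [ 29.8 162.9] ang 0.16 corners [[-27.0, 159.0], [-27.0, -4.0], [3.0, -4.0], [3.0, 159.0]]
px [535. 240.] n 178 z 0.0436 ctr [-41.8  -9.7] size [13.  16.1] ang 57.83 corners [[-52.0, -11.0], [-38.0, -20.0], [-32.0, -9.0], [-45.0, 0.0]]
```

View pics/scene13.png

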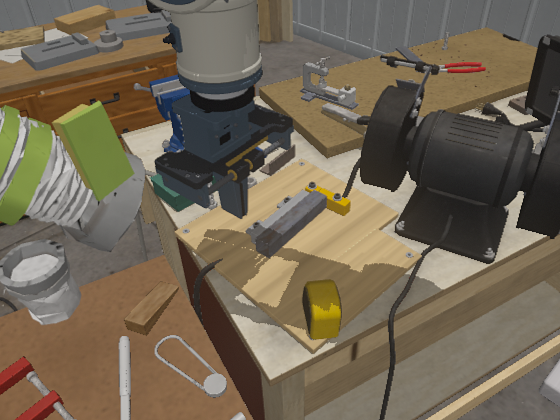

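View pics/wrist13.png

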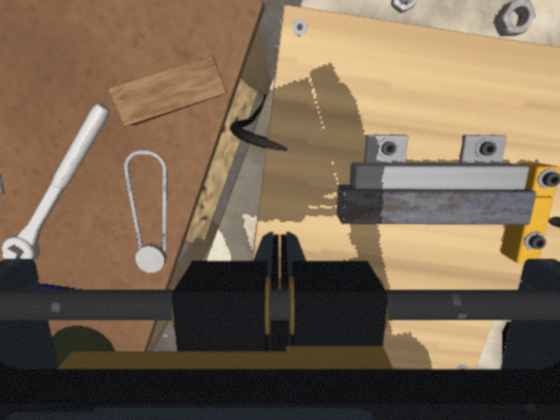

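The scene view shows the tube at (255–325, 195–255), against the fence and the yellow stop, with the tape untouched. The wrist view shows it parallel to the fence, touching the stop at column 530, and the gripper clear of it.

```bash
python3 -c "
from workcell import bot
print(bot.finish_job())"
```

```text
the job is handed in; nothing more can be done
None
```

I pushed the tube into the corner stop, flat against the fence and up against the end stop, then backed the gripper clear and handed the job in at about 14 s; the camera views showed no gap, but no verdict came back.

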